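Hang the clay bell on the bent drying rail

ROBOT

A 7-joint arm with a two-finger parallel gripper is mounted at the origin on the work surface. World frame = base frame: x ahead of the robot, y to its left, z up, the work surface at z = 0. Lengths are in mm, angles in rad, forces in N, time in s.
With the tool pointing down it reaches from about 400 to 900 mm from the base axis. Payload 5.6 kg.
Tool frame: the origin (TCP) lies midway between the tips of the shut fingers; the grasp point (between the pads) lies 19 mm behind it; x points along the fingers, y is the direction in which the jaws open and shut, and the axes are right-handed (so a half turn about x gives the same grasp; the last joint's range is limited). The gripper opens to 92 mm and grips with 3 to 60 N. Pads are 20 mm wide; open, the fingers measure 128 mm over their backs; the gripper's body (75 mm by 189 mm) begins 69 mm behind the grasp point.
Start: joints at [1.219, 0.468, -0.012, 1.603, 0.006, 1.071, -0.056], TCP at [197.504, -619.275, 214.592] pointing down, gripper open.
Joint ranges: [-2.53, 2.53], [-0.31, 2.02], [-1.57, 1.55], [0.28, 2.44], [-1.29, 4.43], [0.15, 1.84], [-2.92, 2.92]. Speed limits (rad/s): [2.57, 2.57, 3.14, 3.14, 3.14, 3.14, 3.14].

INTERFACE

Orientations are given as a rotation vector (axis times angle).
In Python, from cell import robot, grip, kin, viewer gives the robot as it stands. Calls block until the motion is done:
- robot.movep(position, orientation): joint-space move of the TCP to a pose.
- robot.servo_line(position, feed=150, rotation=None): straight line of the TCP; rotation=None keeps the orientation; feed is the mean speed in mm/s.
- robot.goto_joints(angles): joint-space move.
- grip(opening, newtons=None): opening from 0.0 (shut) to 1.0 (fully open); newtons is the grip in N (None keeps the last); returns when the fingers have stopped.
- robot.hold(seconds).
- kin.ik(position, orientation): joint angles nearest the present ones, or None.
- robot.observe(): the state.
- viewer.read_camera(name): name is "side" or "top"; returns the picture (480x640x3 uint8, red, green, blue); there is no depth.
- viewer.camera_info(name): a dict with "camera_matrix" (3x3 intrinsics, pixels), "k1" (the pictures are not rectified: a ray, as slopes to the right and down, at radius r is drawn at 1 + k1 r^2 times it, then the intrinsics apply), "R" (3x3) and "t" (3): a world point X has camera coordinates R X + t. Camera axes: x right, y down, z forward; pixel columns grow to the right and rows downward; lengths in mm; the calibration is good to about 2 mm. A picture is of the moment at which its call begins. camera_info takes no time and is no camera call.
A pose or a line that the arm cannot do raises robot.IKError and nothing moves.
- robot.job_done(): hands the job in, once; it reports no verdict.
Trained networks look in the newest picture that a camera, given by its name, has taken for a name from the list of things; names that differ only in an ending like _2 or _b are one class to them, and where a whole thing is asked for, a point or a joint stands for the part that bears it (a point fixed in the world has none). Each returns a list of dicts, best first, with "confidence" (0 to 1); they miss things now and then, are a little off and sometimes report something else, mostly with a low value. They report only what shows in the picture. A call takes as long as a camera call. They do not tell look-alikes from the thing itself.
- viewer.silhouettes(name, camera): "mask" (480x640 bool, what is visible of it).
- viewer.pinpoint(name, camera): "at" ([x, y, z] in mm, in the coordinates of the camera as it stood for that picture, good to about 4 mm: a listed point, or the origin of a listed thing).
The state is a dict: "t": time; "joints": joint angles; "joint_velocities": joint speeds; "joint_torque": joint torques, N m; "tcp_pos": TCP position; "tcp_rot": TCP orientation; "contact_force": force on the tool from outside, world axes, zero at the start; "wrist_torque": the same for the moment, N m; "grip_width": opening from 0.0 (shut) to 1.0 (fully open).
Only numpy, scipy, OpenCV 4.12 (cv2) and the standard library are available. Lean on these libraries where they do the work, as an engineer would, in place of code of your own. Each camera call takes 0.05 s, during which the arm holds its last target. There are 200 camera calls.

TASK

Hang the drilled clay bell on the drying rail: pass its hole over the rail's free end, slide it along and round the bend right up against the stop collar at the far end, and let go so that it hangs there still. The fired clay is brittle, so slide it gently, feeling your way round the hand-bent rod without forcing it, and leave the other bell, the toy car and the paint pots where they stand.

Things in the scene. Friction and masses are not known exactly. Their poses are not given: they have to be found in the camera images.
- bell: White unglazed clay bell, 0.18 to 0.35 kg, upright on its rim. Origin: centre of the underside, z up. Cup 62 mm across, 52 mm tall; above it an upright flat lug, 14 mm thick along the bell's x, 32 mm wide along y, reaching 126 mm height. A hole passes through the lug along x. Take hold of the solid lug above the hole (80 to 126 mm up), across its 14 mm. Hung by the hole it balances upright.
- bell_hole (a point): Centre of the hole in the bell's lug (midway through its thickness), 70 mm above the bell's origin; 15 mm diameter, axis along x; axes as the bell's.
- rail: Level steel rod, 10 mm diameter, 160 mm up. Origin: its centre line where the near leg ends and the bend begins; x along the near leg towards the bend, z up. Here it turns right (to -y), level, at 40 mm radius through 60 degrees, then runs 120 mm straight to the face of a stop collar (22 mm diameter). Hand-bent: all beyond the origin is swung about it by up to 24 degrees either way, not measured.
- rail_tip (a point): Centre of the near leg's free round end, 110 mm before the rail's origin along its x; axes as the rail's. The leg is straight from here to the rail's origin. With the bell against the collar at the other end, its hole's centre is about 149 mm in a straight line from the rail's origin, whatever the swing. 45 mm past the collar's face the rod goes down to a foot 100 mm across.
- plain_bell: The other clay bell: the same cup, but a small round knob on top and no hole; 81 mm tall. Not to be moved. Origin: centre of the underside.
- pot_a: Small capped paint pot, 32 mm across, 50 mm tall. Not to be moved. Origin: centre of the underside.
- pot_b: Another such paint pot, 32 mm across, 50 mm tall. Not to be moved. Origin: centre of the underside.
- car: White clay toy car, 125 mm long along x, 60 mm wide, 55 mm tall. Not to be moved. Origin: centre of the underside.
There are look-alikes about, which are no part of the job. Leave any pink look-alike of the bell alone.

How it is judged:
By the outcome, as a careful person would: the job done as asked, in the order asked, and still so for the second after the job is handed in, with the robot touching nothing.
It also fails if it takes over 72 s, if anything falls off the work surface, if the arm or the gripper's body presses on something with over 40 N, if the wrist force passes 120 N, or if a joint passes its speed limit or range.

## Working session

There is one attempt and no reset: what is moved stays moved. The work goes in short steps, each a Python script; the robot and the scene stay as the last script left them, time stands still between calls to the robot, and variables do not carry over. Pictures are saved under pics/ and viewed, about 8 in all and at most 12, crops included, and the job is handed in when it is done.

```bash
ls; mkdir -p pics
cat > h.py <<'E'
import numpy as np, cv2
from cell import robot, grip, kin, viewer
def cam(n):
    c=viewer.camera_info(n); return [np.array(c[k],float) if k!='k1' else float(c[k]) for k in("camera_matrix","k1","R","t")]
def toworld(p,n):
    K,k1,R,t=cam(n); return R.T@(np.array(p)-t)
def proj(X,n):
    K,k1,R,t=cam(n); c=np.atleast_2d(X)@R.T+t; s=c[:,:2]/c[:,2:]; s=s*(1+k1*(s**2).sum(1,keepdims=True)); return s@K[:2,:2].T+K[:2,2]
def unproj(uv,n,z):
    K,k1,R,t=cam(n); d=(np.atleast_2d(uv)-K[:2,2])@np.linalg.inv(K[:2,:2]).T; s=d.copy()
    for _ in range(20): s=d/(1+k1*(s**2).sum(1,keepdims=True))
    r=np.c_[s,np.ones(len(s))]@R; C=-R.T@t
    return C+r*((z-C[2])/r[:,2:])
def snap(n,f):
    im=viewer.read_camera(n); cv2.imwrite('pics/'+f,im[:,:,::-1]); return im
E
python3 - <<'E'
from h import *
np.set_printoptions(precision=1,suppress=True)
for n in("side","top"):
    snap(n,n+'0.png'); K,k1,R,t=cam(n); print(n,K[0,0],k1,-R.T@t,R[2])
    for o in("bell","bell_hole","rail","rail_tip","plain_bell","pot_a","car"):
        for d in viewer.pinpoint(o,n): print(o,round(d["confidence"],2),toworld(d["at"],n),proj(toworld(d["at"],n),n)[0])
o=robot.observe();print(o)
E
```

```text
pics
side 468.6742841454361 0.030936070942160363 [233.8 678.5 628.9] [ 0.3 -0.8 -0.6]
bell 0.87 [ 372.2 -271.1   -0.1] [404.4 236.5]
bell 0.64 [ 475.2 -286.6   -4.1] [364.9 225.9]
bell 0.6 [ 523.4 -405.     0.2] [360.3 199.1]
bell_hole 0.91 [ 514.1 -400.7   67.5] [364.9 178.1]
bell_hole 0.69 [ 373.7 -274.4   69.1] [407.5 210.9]
bell_hole 0.65 [ 477.4 -286.4   72.7] [366.1 198.9]
bell_hole 0.27 [355.  292.7   0.5] [331.3 438.8]
rail 0.65 [521.1  -9.  154.4] [305.1 223.9]
rail_tip 0.65 [ 521.5 -114.2  159.9] [324.6 196. ]
plain_bell 0.85 [ 584.1 -280.7    0.5] [323.3 216.8]
plain_bell 0.6 [521.8 -13.6 154.8] [305.7 222.4]
pot_a 0.85 [546.9 390.9  -1.4] [180.3 453.3]
pot_a 0.76 [ 638.  -138.8   -0.4] [280.7 241.8]
car 0.85 [357.  291.9   2.4] [330.3 437.1]
top 573.6622749123094 -0.027946394363043168 [ 202.2    6.  1440.2] [ 0.2 -0.  -1. ]
bell 0.81 [ 475.4 -289.9   -1.6] [420.5 261.3]
bell 0.68 [ 518.1 -404.7   -1.4] [463.1 243. ]
bell 0.65 [ 372.4 -275.5    2.5] [418.8 301.3]
bell_hole 0.93 [ 477.1 -287.9   69. ] [425.  255.1]
bell_hole 0.61 [ 522.2 -400.6   68.5] [468.6 235. ]
bell_hole 0.58 [ 373.6 -273.4   71.8] [423.2 297.2]
rail 0.91 [524.6 -10.3 161.8] [310.7 232.3]
rail_tip 0.7 [ 518.1 -118.7  160.8] [358.  232.9]
plain_bell 0.78 [ 584.1 -282.9    0.8] [414.2 220.3]
pot_a 0.5 [548.6 392.9   2.4] [153.8 245.9]
pot_a 0.49 [ 633.1 -139.5   -2.3] [357.9 205.2]
car 0.79 [365.6 292.2   1.4] [193.2 315.2]
{'t': 0.8, 'joints': array([ 1.2,  0.5, -0. ,  1.6,  0. ,  1.1, -0.1]), 'joint_velocities': array([ 0.,  0.,  0.,  0., -0.,  0.,  0.]), 'joint_torque': array([ -0. , -52. ,  -0. , -24.4,  -0.1,   0. ,   0. ]), 'tcp_pos': array([ 197.5, -619.3,  214.6]), 'tcp_rot': array([ 2.1,  0.3, -2.1]), 'contact_force': array([-0.5, -0.4, -0.7]), 'wrist_torque': array([-0. , -0.1,  0. ]), 'grip_width': 1.002122695835613}
```

Run:
```python
import cv2
a=cv2.imread('pics/side0.png')[130:330,200:460];cv2.imwrite('pics/s0c.png',cv2.resize(a,None,fx=3,fy=3,interpolation=2))
a=cv2.imread('pics/top0.png')[150:350,230:490];cv2.imwrite('pics/t0c.png',cv2.resize(a,None,fx=3,fy=3,interpolation=2))
```

```text
(no output)
```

View pics/s0c.png

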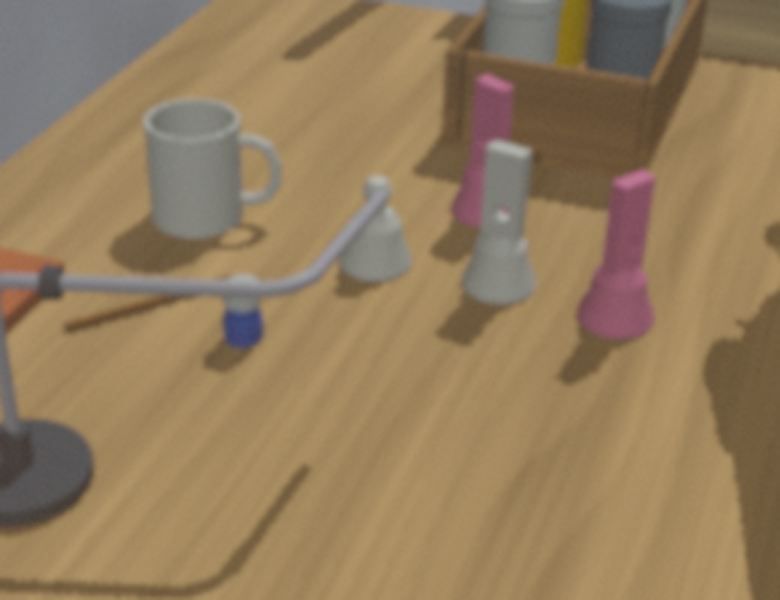

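View pics/t0c.png

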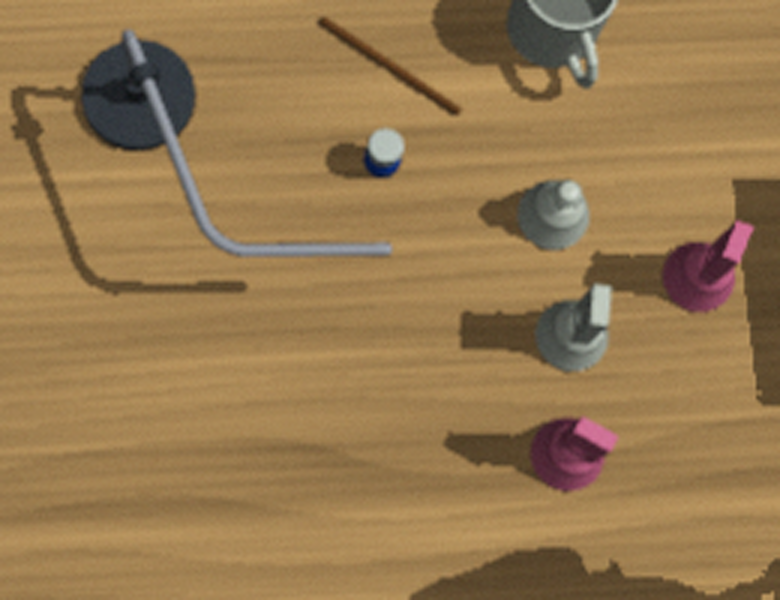

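Run:
```python
from h import *
np.set_printoptions(precision=1,suppress=True)
for n in("top","side"):
    im=viewer.read_camera(n)
    for o in("rail","bell"):
        for i,d in enumerate(viewer.silhouettes(o,n)):
            m=d["mask"].astype(np.uint8); ys,xs=np.nonzero(m); print(n,o,d["confidence"],m.sum(),xs.min(),xs.max(),ys.min(),ys.max(), im[m>0].mean(0)); np.save(f'm_{n}_{o}{i}.npy',m)
# colour look
im=cv2.imread('pics/top0.png')[:,:,::-1].astype(int)
print('rail px',im[233,330],im[232,345],'wood',im[245,330],'lugtop',im[251,430],im[247,430],'side',im[256,424])
# near leg: for columns, weighted row centre of "blueness"
b=(im[...,2]-im[...,0])
def sub(n,lo,hi,axis,rng,z=160):
    pass
pts=[]
for c in range(314,358):
    w=np.clip(b[226:240,c]+20,0,None); pts.append((c,(w*np.arange(226,240)).sum()/w.sum()))
P=unproj(pts,"top",160); print(P[::8]); f=np.polyfit(P[:,1],P[:,0],1); print('near x = %.4f y + %.1f'%tuple(f), (P[:,0]-np.polyval(f,P[:,1])).std())
pts=[]
for r in range(182,222):
    c0=int(278+(r-175)*(20/50.)); s=slice(c0-7,c0+9); w=np.clip(b[r,s]+20,0,None); pts.append(((w*np.arange(c0-7,c0+9)).sum()/w.sum(),r))
P=unproj(pts,"top",160); print(P[::5])
print('b bg',b[240:245,330],b[226:240,330])
```

```text
top rail 0.83 1643 257 359 160 236 [83.7 84.6 85.4]
top bell 0.97 573 450 480 224 254 [108.6  57.6  73.6]
top bell 0.96 464 408 431 247 272 [ 98.7 103.1  96. ]
top bell 0.86 508 407 435 289 312 [112.6  59.   77.1]
side rail 0.65 2540 181 328 194 305 [104.3  98.2  95.6]
side rail 0.38 405 314 336 188 221 [140.4 139.2 130.2]
side bell 0.96 889 393 417 187 242 [138.3  86.2 100.2]
side bell 0.85 901 354 378 177 230 [131.8 130.  121.8]
side bell 0.74 437 351 370 155 204 [132.4  84.3  98.2]
rail px [147 150 160] [146 151 160] wood [166 134  84] lugtop [191 199 186] [191 198 187] side [54 56 56]
[[ 523.3  -17.8  160. ]
 [ 522.5  -36.2  160. ]
 [ 521.7  -54.6  160. ]
 [ 520.9  -73.   160. ]
 [ 520.1  -91.4  160. ]
 [ 519.2 -109.8  160. ]]
near x = 0.0419 y + 524.0 0.14730573507206904
[[650.2  53.6 160. ]
 [637.7  50.5 160. ]
 [625.3  48.8 160. ]
 [613.1  49.  160. ]
 [600.3  37.4 160. ]
 [588.   33.2 160. ]
 [575.7  29.4 160. ]
 [563.4  25.1 160. ]]
b bg [-82 -83 -85 -85 -82] [-78 -81 -82 -81 -63 -11  11  13  10 -38 -83 -82 -77 -82]
```

```bash
cat >> h.py <<'E'
def rail_path(tip,th,dl,ds=2.0):
    """centre line & heading (angle from world x) from tip to collar face; heading decreases (right turn)"""
    s=np.arange(0,110+40*np.pi/3+120+1e-6,ds); out=[];A=40*np.pi/3
    u=lambda a:np.array([np.cos(a),np.sin(a)])
    o=np.array(tip)+110*u(th); h0=th+dl
    for x in s:
        if x<=110: out.append((*(np.array(tip)+x*u(th)),th)); continue
        a=min((x-110)/40,np.pi/3); c=o+40*u(h0-np.pi/2)
        p=c-40*u(h0-a-np.pi/2); p=p+max(0,x-110-A)*u(h0-np.pi/3)
        out.append((*p,h0-a))
    return s,np.array(out)
E
python3 - <<'E'
from h import *
np.set_printoptions(precision=1,suppress=True)
im=cv2.imread('pics/top0.png')[:,:,::-1].astype(int); b=im[...,2]-im[...,0]
print('tip cols',b[231:235,350:366])
g=im.min(2)[240:265,420:440]; m=(g>150).astype(np.uint8); 
ys,xs=np.nonzero(m); P=unproj(np.c_[xs+420,ys+240],"top",126)
r=cv2.minAreaRect(P[:,:2].astype(np.float32)); print('lug top',len(P),P.mean(0),r)
q=P[:,:2]-P[:,:2].mean(0); w,V=np.linalg.eigh(q.T@q/len(q)); print('axis',V[:,1],np.degrees(np.arctan2(V[1,1],V[0,1])),np.sqrt(12*w))
# tip edge at half level
row=b[231:235].mean(0); c=np.interp(35,-row[352:366][::1],np.arange(352,366)) ; print('tip col',c)
tip=unproj([[c,232.5]],"top",160)[0]; th=np.arctan2(1,.0419); print(tip,np.degrees(th))
pts=[]
for rr in range(200,222):
    c0=int(278+(rr-175)*.4); s=slice(c0-7,c0+9); w=np.clip(b[rr,s]+20,0,None); w[im[rr,s].min(1)<90]=0; pts.append(((w*np.arange(c0-7,c0+9)).sum()/w.sum(),rr))
Q=unproj(pts,"top",160)[:,:2]
from scipy.optimize import minimize
from scipy.spatial import cKDTree
best=min((cKDTree(rail_path([.0419*(tip[1]+dy)+524,tip[1]+dy],th,d,.5)[1][:,:2]).query(Q)[0].mean(),dy,d) for dy in np.arange(-6,6.1,1) for d in np.radians(np.arange(-24,24.1,1)))
print('fit dist,dy,dl',best,np.degrees(best[2]))
t=[.0419*(tip[1]+best[1])+524,tip[1]+best[1]]
s,p=rail_path(t,th,best[2]); print(t,p[55],p[-1])
for n in("top","side"):
    a=cv2.imread(f'pics/{n}0.png'); x0,y0=(240,150) if n=="top" else (190,170)
    a=cv2.resize(a[y0:y0+130,x0:x0+190],None,fx=4,fy=4)
    for uv in proj(np.c_[p[:,:2],np.full(len(p),160)],n): cv2.circle(a,tuple(int(round(v)) for v in ((uv-[x0,y0]+.5)*4)),1,(0,0,255),-1)
    cv2.imwrite(f'pics/ov_{n}.png',a[:, :760]) ; 
cv2.imwrite('pics/ov.png',np.vstack([cv2.resize(cv2.imread(f'pics/ov_{n}.png'),(437,299)) for n in("top","side")]))
E
```

```text
tip cols [[-13 -11 -12 -13 -12  -5  -2  -2  -4 -13 -55 -87 -87 -89 -87 -88]
 [ 12  13  12  12  10  13  13  14  13  10 -29 -82 -86 -87 -88 -88]
 [ 12  13  11  14  14  13  14  11  12  14 -25 -77 -84 -89 -86 -85]
 [  3  -1   2   3   0   3   5   4   0  -9 -48 -82 -82 -82 -82 -79]]
lug top 79 [ 469.9 -287.1  126. ] ((466.41864013671875, -286.3486328125), (11.765235900878906, 45.92487716674805), 84.48501586914062)
axis [-1.   0.1] 171.6443893663003 [12.4 42.3]
tip col 359.8930817610063
[ 519.1 -123.3  160. ] 87.60071025402837
fit dist,dy,dl (np.float64(0.31959258024517817), np.float64(4.0), np.float64(-0.15707963267948966)) -9.0
[np.float64(518.9996020229515), np.float64(-119.34124050235123)] [523.6  -9.4   1.5] [662.   58.2   0.3]
```

View pics/ov.png

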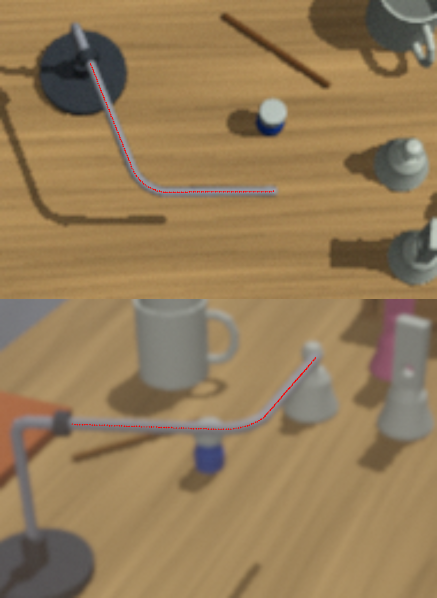

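```bash
cat >> h.py <<'E'
from scipy.spatial.transform import Rotation as Ro
def ori(h,flip=0):
    h=h+np.pi*flip; y=np.array([np.cos(h),np.sin(h),0]); x=np.array([0,0,-1.])
    return Ro.from_matrix(np.c_[x,y,np.cross(x,y)]).as_rotvec()
TIP=np.array([519.1,-121.]); TH=np.radians(87.6); DL=np.radians(-9)
E
python3 - <<'E'
from h import *
np.set_printoptions(precision=2,suppress=True)
im=cv2.imread('pics/top0.png').astype(int)
g=im.min(2)[240:265,415:440]; m=(g>140).astype(np.uint8); print('\n'.join(''.join('%4d'%v for v in r) for r in g[3:24,7:22]))
n,l,st,ce=cv2.connectedComponentsWithStats(m,connectivity=4); print(st[1:])
k=1+st[1:,4].argmax(); ys,xs=np.nonzero(l==k); P=unproj(np.c_[xs+415,ys+240],"top",126)
q=P[:,:2]-P[:,:2].mean(0); w,V=np.linalg.eigh(q.T@q/len(q)); print(P.mean(0),np.degrees(np.arctan2(V[1,1],V[0,1])),np.sqrt(12*w))
s,p=rail_path(TIP,TH,DL)
for f in(0,1):
    print(f,kin.ik([476,-288,92],ori(np.radians(85),f)))
    for i in(0,55,75,-1): print(kin.ik([p[i,0],p[i,1],182],ori(p[i,2],f)))
E
```

```text
90  91  66  48  52  51  50  50  46  48  44  47  50  48  47
  88  89  63  48  46  58  95  93  83  69  61  53  42  48  48
  81  83  72  62  57  81 150 161 153 145 141 106  57  45  44
  83  86  80  80  67 114 170 187 188 185 187 138  73  47  44
  89  90  88  70  59 128 178 189 187 189 189 136  84  70  72
  90  88  73  55  55 130 177 184 188 187 187 143  95  83  85
  83  74  60  52  54 125 177 188 188 189 186 141  92  80  82
  77  60  54  57  55 141 185 185 189 186 189 135  86  77  80
  65  52  56  50  53 155 187 188 186 187 189 127  81  79  82
  60  54  54  53  66 157 186 189 188 186 187 130  81  83  78
  68  61  59  56  75 156 189 189 187 187 181 122  78  75  78
  79  69  57  52  71 159 186 188 186 187 173 117  82  86  87
  90  78  56  54  75 162 187 189 190 187 174 116  89  88  89
  95  74  54  55  88 164 189 190 190 185 165 112  85  82  88
  82  70  51  51  89 147 171 172 182 189 158 102  81  80  78
  65  63  54  55  73  95 115 120 139 148 123  87  80  81  78
  54  58  56  59  65  64  64  63  62  88  88  80  82  80  79
  54  52  56  67  68  63  68  76 121 129 114  89  77  81  78
  55  63  62  65  65  65  73 121 172 154 121  89  76  76  78
  58  66  63  67  68  71 119 166 172 156 126  91  78  82  77
  66  66  64  67  72 118 163 165 151 146 120  90  80  79  74
[[12  5  7 14 76]
 [12 21  5  4 14]]
[ 474.1  -287.74  126.  ] 169.80343856271665 [13.58 31.27]
0 [ 0.97  0.57 -0.63  1.9   0.45  0.82  1.59]
[ 0.78  0.43 -0.76  1.88  0.35  0.97  1.39]
[ 0.67  0.45 -0.89  1.9   0.42  0.99  1.12]
[ 0.47  0.44 -0.71  1.85  0.34  0.98 -0.02]
[ 0.37  0.66 -0.76  1.56  0.49  1.12 -0.17]
1 [ 0.55  0.47 -0.09  1.92  0.06  0.75 -1.23]
[ 0.42  0.33 -0.31  1.9   0.12  0.92 -1.56]
[ 0.35  0.34 -0.48  1.92  0.19  0.93 -1.83]
[-1.03  0.71  1.35  1.94 -0.77  1.16 -2.14]
[-0.91  0.93  1.34  1.65 -0.93  1.34 -2.23]
```

Run:
```python
from h import *
np.set_printoptions(precision=2,suppress=True)
g=cv2.imread('pics/top0.png').astype(float).min(2)[244:260,424:436]
bg=np.where(np.arange(12)<6,55,82.); w=np.clip(g-bg-25,0,70)
w[13:, :]*=(g[13:]>90); w[15:]=0
ys,xs=np.mgrid[244:260,424:436]; P=unproj(np.c_[xs.ravel(),ys.ravel()],"top",126)[:,:2]; w=w.ravel()
c=(P*w[:,None]).sum(0)/w.sum(); q=P-c; W,V=np.linalg.eigh((q*w[:,None]).T@q/w.sum()); a=np.degrees(np.arctan2(V[1,1],V[0,1]))%180
print(c,a,np.sqrt(12*W))
h=np.radians(a-90); c=(c+[474.1,-287.7])/2
robot.movep([c[0],c[1],240],ori(h)); grip(0.6,20)
robot.servo_line([c[0],c[1],94],feed=120); o=robot.observe(); print(o['contact_force'])
f0=o['contact_force']; grip(0.0,20); o=robot.observe(); print(o['t'],o['grip_width']*92,o['contact_force'],o['wrist_torque'],o['tcp_pos'])
robot.servo_line([c[0],c[1],200],feed=120); robot.hold(.3);o=robot.observe(); print(o['t'],o['contact_force'],o['wrist_torque'],o['grip_width']*92)
print(np.degrees(h),c)
u=np.array([np.cos(TH),np.sin(TH)]); p=TIP-40*u
robot.movep([p[0],p[1],186],ori(TH)); robot.hold(.4); o=robot.observe(); print(o['t'],o['contact_force'],o['wrist_torque'],o['tcp_pos'])
for n in("side","top"):
    snap(n,n+'1.png')
    for k in("bell_hole","bell","rail_tip"):
        for d in viewer.pinpoint(k,n): print(n,k,round(d["confidence"],2),toworld(d["at"],n))
a=cv2.imread('pics/side1.png')[130:270,250:400]; b=cv2.imread('pics/top1.png')[190:290,300:450]
cv2.imwrite('pics/c1.png',np.vstack([cv2.resize(a,(450,420)),cv2.resize(b,(450,300))])[:,:] if 0 else np.hstack([cv2.resize(a,(400,373)),cv2.resize(b[:, :],(400,267)).copy() if 0 else cv2.copyMakeBorder(cv2.resize(b,(400,267)),0,106,0,0,0)]))
```

```text
[ 474.01 -287.49] 171.41296968090938 [14.43 31.56]
[-0.   -0.87  0.38]
5.45 13.810525161344346 [ 0.57  0.05 -1.77] [-0.02 -0.12  0.  ] [ 474.04 -287.74   93.99]
6.7833 [ 0.15 -0.59 -2.87] [ 0.03 -0.2   0.01] 13.758426537906313
81.41296968090938 [ 474.05 -287.59]
7.7833 [ 0.1   1.26 -3.8 ] [ 0.02 -0.16  0.04] [ 517.27 -161.69  186.02]
side bell_hole 0.87 [ 368.67 -273.82   70.81]
side bell_hole 0.66 [ 515.26 -399.85   71.56]
side bell_hole 0.57 [ 519.21 -158.34  167.08]
side bell 0.83 [ 519.46 -160.01   93.79]
side bell 0.69 [ 522.92 -404.44    1.52]
side bell 0.59 [ 370.89 -274.44   -1.12]
side bell 0.26 [ 637.35 -135.8     0.65]
side rail_tip 0.79 [ 523.15 -114.49  159.17]
top bell_hole 0.81 [ 516.29 -163.2   161.03]
top bell_hole 0.67 [ 521.54 -401.88   69.12]
top bell_hole 0.48 [362.42 290.69   0.24]
top bell 0.56 [ 517.38 -160.12   92.91]
top bell 0.56 [ 523.37 -402.86   -1.34]
top rail_tip 0.64 [ 518.05 -117.03  158.33]
```

View pics/c1.png

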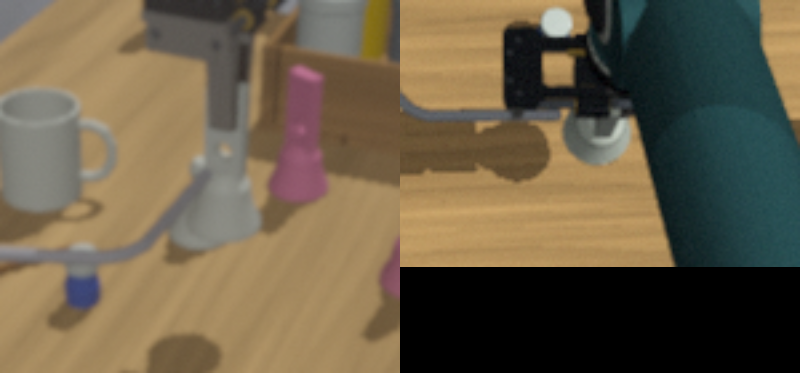

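Run:
```python
from h import *
np.set_printoptions(precision=1,suppress=True)
def uny(uv,n,y):
    K,k1,R,t=cam(n); s=cv2.undistortPoints(np.array([[uv]],float),K,np.array([k1,0,0,0.]))[0,0]
    r=np.r_[s,1]@R; C=-R.T@t; return C+r*((y-C[1])/r[1])
im=cv2.imread('pics/side1.png')
a=im.astype(int); print(a[181:193,328:343].min(2)); print((a[181:193,328:343,2]-a[181:193,328:343,0]))
print('exp hole',proj([[517.3,-161.7,162]],"side"),'exp tip',proj([[519.1,-121,160]],"side"))
for uv in [(334.75,186.6)]: print(uny(uv,"side",-161.7))
cv2.imwrite('pics/c2.png',cv2.resize(im[165:215,300:360],None,fx=10,fy=10,interpolation=cv2.INTER_CUBIC))
```

```text
[[123 123 125 124 123 123 121 122 123 122 123 122 117 108  94]
 [124 123 122 122 121 121 123 123 124 123 124 121 116 109  95]
 [124 122 121 118 117 117 119 122 123 122 123 122 115 106  94]
 [123 121 117 113 112 113 114 116 119 123 123 122 114 106  93]
 [123 120 115 112 117 119 114 113 116 122 123 122 117 104  93]
 [122 121 116 117 125 132 130 123 118 119 121 122 114 105  91]
 [123 121 119 120 129 141 145 139 129 124 123 122 114 105  94]
 [124 123 123 121 127 136 141 137 127 124 122 122 115 106  93]
 [124 125 126 126 123 125 125 121 119 121 123 120 116 105  98]
 [123 125 124 125 125 122 119 117 119 122 123 120 113 106 101]
 [122 124 123 126 125 123 122 121 121 124 122 120 114 105 101]
 [122 122 122 123 124 125 123 124 123 122 123 120 114 106 101]]
[[ 7  6  4  6  7  5  7  7  4  6  5  6  6  7 15]
 [ 6  6  7  7  9 10  8  6  7  6  5  6  7  8 16]
 [ 6  7  6  8 15 22 20 14  8  7  5  7  6  9 16]
 [ 6  6  6 11 23 37 39 30 14  6  6  6  6  8 17]
 [ 8  7  7 13 25 42 52 44 26 10  7  6  5  9 18]
 [ 7  6  8 10 19 31 42 44 33 17  9  7  7 10 19]
 [ 7  7  7  7 11 17 24 28 25 13  8  7  6  9 18]
 [ 6  7  6  7  7  9 13 14 15 10  6  6  6 10 24]
 [ 6  6  6  7  7  6  8 10  8  7  5  8  6 11 31]
 [ 7  6  6  6  5  6  8  8  8  6  6  6  7 16 38]
 [ 8  7  7  5  7  6  6  8  6  6  6  7  7 17 42]
 [ 6  6  8  6  6  6  8  7  6  7  6  6  7 18 42]]
exp hole [[334.3 185.4]] exp tip [[326.9 194.7]]
[ 516.3 -161.7  159.4]
```

View pics/c2.png

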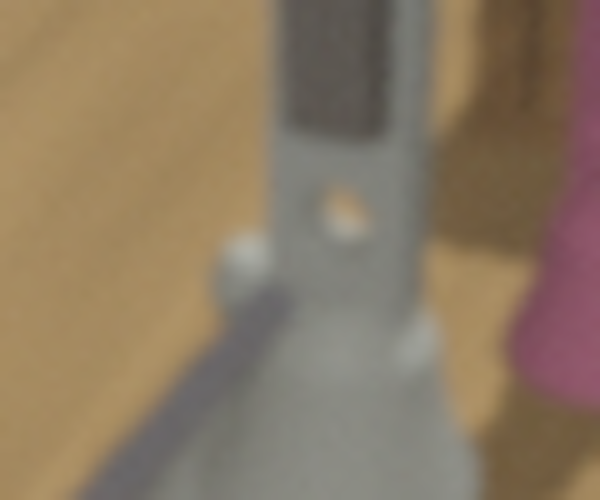

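```bash
cat > slide.py <<'E'
from h import *
import sys, json
s_,p_=rail_path(TIP,TH,DL,1.0); H=TH
def pose(s):
    u=np.array([np.cos(TH),np.sin(TH)])
    if s<7: return TIP+s*u,TH
    k=slice(max(0,int(s)-7),min(len(p_),int(s)+8)); fr=s-int(s)
    q=p_[k]; xy=np.array([np.interp(s,s_,p_[:,i]) for i in(0,1)]); c=q[:,:2].mean(0); return (xy+c)/2 if s<len(p_)-8 else xy, q[:,2].mean()
def slide(s0,s1,off,F0,feed=30,step=5,lim=9,zz=184):
    off=np.array(off,float); s=s0; i=0
    while s<s1-1e-6:
        s=min(s1,s+step); xy,h=pose(s); t=np.array([np.cos(h),np.sin(h),0])
        robot.servo_line([xy[0]+off[0],xy[1]+off[1],zz+off[2]],feed=feed,rotation=ori(h))
        o=robot.observe(); d=o['contact_force']-F0; dt=d@t; dl=d-dt*t
        lat=dl@np.array([-t[1],t[0],0])
        if i%2==0 or abs(d).max()>4: print('s%.0f t%.1f tan%.1f left%.1f z%.1f M%s off%s'%(s,o['t'],dt,lat,d[2],np.round(o['wrist_torque'],2),np.round(off,1)))
        i+=1
        if np.linalg.norm(d)>lim: print('STOP'); break
        if np.linalg.norm(dl)>2: off+=np.clip(.2*dl,-.8,.8)
    return s,off
E
python3 - <<'E'
from slide import *
F=[]
for _ in range(8): robot.hold(.05); F.append(robot.observe()['contact_force'])
F0=np.mean(F,0); print(F0,np.std(F,0))
xy,h=pose(-14); robot.servo_line([xy[0],xy[1],184],feed=60,rotation=ori(h))
s,off=slide(-14,60,[0,0,0],F0)
json.dump([s,list(off),list(F0)],open('st.json','w'))
snap("side","side2.png");im=snap("top","top2.png")
a=cv2.imread('pics/side2.png')[150:230,260:380]; b=cv2.imread('pics/top2.png')[190:270,270:390]
cv2.imwrite('pics/c3.png',np.vstack([cv2.resize(a,(450,300),interpolation=2),cv2.resize(b,(450,300),interpolation=2)]))
E
```

```text
[-0.17429272  0.24842921 -3.15399749] [0.41490769 0.43431722 0.32148539]
s-9 t9.5 tan-0.2 left-0.1 z0.6 M[-0.01 -0.15  0.04] off[0. 0. 0.]
s1 t10.1 tan-0.3 left0.1 z-0.4 M[ 0.06 -0.19 -0.01] off[0. 0. 0.]
s11 t10.8 tan-0.6 left-0.0 z0.7 M[ 0.1  -0.16 -0.01] off[0. 0. 0.]
s21 t11.4 tan-0.3 left-0.5 z0.2 M[ 0.04 -0.14 -0.02] off[0. 0. 0.]
s31 t12.0 tan-0.6 left-0.1 z-0.1 M[ 0.04 -0.15  0.02] off[0. 0. 0.]
s41 t12.7 tan-0.6 left-0.2 z-0.0 M[ 0.05 -0.16 -0.  ] off[0. 0. 0.]
s51 t13.3 tan-1.1 left0.3 z0.0 M[ 0.04 -0.17  0.  ] off[0. 0. 0.]
s60 t13.9 tan-1.0 left0.9 z0.3 M[ 0.05 -0.13  0.01] off[0. 0. 0.]
```

View pics/c3.png

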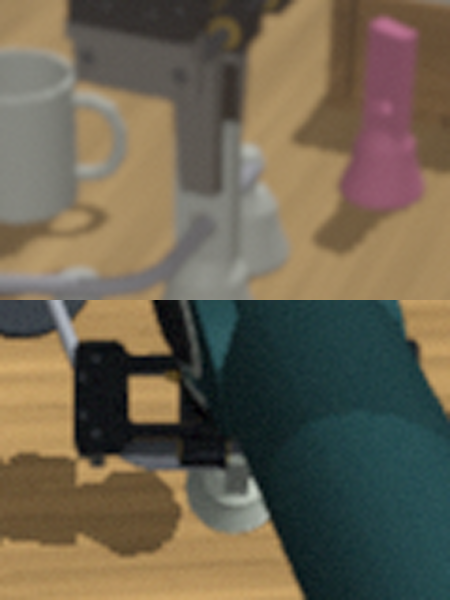

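Run:
```python
from slide import *
s,off,F0=json.load(open('st.json')); F0=np.array(F0)
s,off=slide(s,100,off,F0)
if s>=100: s,off=slide(s,165,off,F0,feed=20,step=3)
if s>=165: s,off=slide(s,250,off,F0,feed=30)
json.dump([s,list(off),list(F0)],open('st.json','w'))
```

```text
s65 t14.3 tan0.2 left0.5 z0.6 M[ 0.06 -0.14 -0.02] off[0. 0. 0.]
s75 t14.9 tan0.0 left-0.1 z-0.2 M[ 0.05 -0.18 -0.06] off[0. 0. 0.]
s85 t15.6 tan-0.4 left-0.4 z-0.2 M[ 0.03 -0.15 -0.02] off[0. 0. 0.]
s95 t16.2 tan0.0 left-1.3 z0.5 M[ 0.07 -0.14  0.04] off[0. 0. 0.]
s103 t16.8 tan-0.8 left-0.1 z0.2 M[ 0.07 -0.16 -0.02] off[0. 0. 0.]
s109 t17.4 tan-0.1 left-0.2 z-0.1 M[ 0.07 -0.15 -0.04] off[0. 0. 0.]
s115 t18.0 tan-1.1 left0.1 z1.0 M[ 0.06 -0.15  0.01] off[0. 0. 0.]
s121 t18.6 tan0.1 left-0.6 z0.7 M[-0.01 -0.13 -0.04] off[0. 0. 0.]
s127 t19.2 tan1.1 left0.1 z-0.2 M[ 0.01 -0.15  0.02] off[0. 0. 0.]
s133 t19.8 tan-0.5 left-0.3 z0.4 M[-0.01 -0.1   0.03] off[0. 0. 0.]
s139 t20.4 tan1.0 left-0.5 z-0.5 M[-0.01 -0.16  0.  ] off[0. 0. 0.]
s145 t21.0 tan0.8 left-0.5 z0.3 M[-0.01 -0.11 -0.  ] off[0. 0. 0.]
s151 t21.6 tan-0.1 left0.2 z-0.4 M[-0.01 -0.08  0.03] off[0. 0. 0.]
s157 t22.2 tan-0.2 left0.3 z1.0 M[-0.04 -0.14 -0.01] off[0. 0. 0.]
s163 t22.8 tan-0.6 left-0.9 z0.3 M[-0.03 -0.06 -0.02] off[0. 0. 0.]
s170 t23.4 tan0.4 left-0.2 z-0.2 M[ 0.   -0.14 -0.01] off[0. 0. 0.]
s180 t24.0 tan-0.2 left-0.2 z0.2 M[-0.01 -0.13 -0.01] off[0. 0. 0.]
s190 t24.6 tan0.4 left-0.1 z-0.4 M[-0.03 -0.13 -0.02] off[0. 0. 0.]
s200 t25.3 tan-0.8 left-0.8 z-0.1 M[-0.03 -0.04 -0.  ] off[0. 0. 0.]
s210 t25.9 tan0.2 left0.2 z0.4 M[-0.03 -0.1   0.  ] off[0. 0. 0.]
s220 t26.6 tan0.2 left0.2 z0.0 M[-0.07 -0.07  0.  ] off[0. 0. 0.]
s230 t27.2 tan0.2 left0.0 z-0.9 M[-0.02 -0.08  0.03] off[0. 0. 0.]
s240 t27.8 tan0.5 left-0.1 z0.2 M[-0.01 -0.15  0.01] off[0. 0. 0.]
s250 t28.4 tan0.8 left-0.7 z0.1 M[ 0.01 -0.15 -0.02] off[0. 0. 0.]
```

Run:
```python
from slide import *
s,off,F0=json.load(open('st.json')); F0=np.array(F0)
_,h=pose(255); t=np.array([np.cos(h),np.sin(h),0]); p250=np.r_[pose(250)[0],184.]
def F(n=5):
    a=[]
    for _ in range(n): robot.hold(.04); a.append(robot.observe()['contact_force'])
    return np.mean(a,0)-F0
hit=False
for s in np.r_[255,258,np.arange(260,273,.7)]:
    robot.servo_line(p250+t*(s-250),feed=15,rotation=ori(h)); d=F(); dt=d@t
    print('s%.1f t%.1f tan%.1f d%s'%(s,robot.observe()['t'],dt,np.round(d,1)))
    if dt<-2.5: hit=True; break
z=184.
if hit:
    for i in range(12):
        z-=.5; robot.servo_line([*(p250+t*(s-250))[:2],z],feed=10); d=F(); print('z%.1f'%z,np.round(d,1))
        if d[2]>1.8: break
json.dump([float(s),z,float(h),bool(hit),list(F0)],open('st2.json','w'))
snap("side","side3.png");snap("top","top3.png")
a=cv2.imread('pics/side3.png')[140:280,180:330]; b=cv2.imread('pics/top3.png')[140:240,240:390]
cv2.imwrite('pics/c4.png',np.vstack([cv2.resize(a,(375,350),interpolation=2),cv2.resize(b,(375,250),interpolation=2)]))
```

```text
s255.0 t29.1 tan0.2 d[ 0.3 -0.3  0. ]
s258.0 t29.7 tan0.4 d[ 0.5 -0.   0.4]
s260.0 t30.2 tan-0.3 d[-0.2 -0.2  0.2]
s260.7 t30.6 tan-0.1 d[ 0.  -0.2  0.2]
s261.4 t31.1 tan-0.1 d[-0.  -0.2 -0.1]
s262.1 t31.6 tan-0.3 d[-0.2 -0.4 -0. ]
s262.8 t32.0 tan0.2 d[ 0.3 -0.3  0.6]
s263.5 t32.5 tan0.1 d[ 0.3 -0.8 -0.2]
s264.2 t32.9 tan-0.6 d[-0.4 -0.6  0. ]
s264.9 t33.4 tan-0.2 d[-0.1 -0.3  0.1]
s265.6 t33.9 tan-0.2 d[-0.1 -0.3  0.4]
s266.3 t34.3 tan-1.5 d[-1.3 -0.9  0.7]
s267.0 t34.8 tan-4.8 d[-4.5 -1.6  3.1]
z183.5 [-5.  -1.5  2.8]
```

View pics/c4.png

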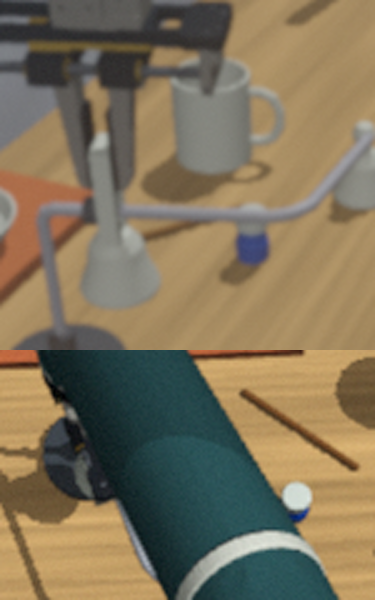

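Run:
```python
from slide import *
s,z,h,hit,F0=json.load(open('st2.json')); F0=np.array(F0)
t=np.array([np.cos(h),np.sin(h),0]); p250=np.r_[pose(250)[0],0]
def F(n=5):
    a=[]
    for _ in range(n): robot.hold(.04); a.append(robot.observe()['contact_force'])
    return np.mean(a,0)-F0
s-=.5; P=p250+t*(s-250)
robot.servo_line([*P[:2],z],feed=10); print(np.round(F(),1))
while z>180.5:
    z-=.4; robot.servo_line([*P[:2],z],feed=10); d=F(); print('z%.1f'%z,np.round(d,1),'tan %.1f'%(d@t))
    if d[2]>2.6: break
json.dump([float(s),z,float(h),bool(hit),list(F0)],open('st2.json','w'));print(robot.observe()['t'])
```

```text
[-4.7 -1.6  2. ]
z183.1 [-4.8 -2.5  2.8] tan -5.3
36.25
```

Run:
```python
from slide import *
s,z,h,hit,F0=json.load(open('st2.json')); F0=np.array(F0)
t=np.array([np.cos(h),np.sin(h),0]); p250=np.r_[pose(250)[0],0]
def F(n=5):
    a=[]
    for _ in range(n): robot.hold(.04); a.append(robot.observe()['contact_force'])
    return np.mean(a,0)-F0
z=184.
for i in range(5):
    P=p250+t*(s-250); robot.servo_line([*P[:2],z],feed=10); d=F(); print('s%.1f'%s,np.round(d,1),'tan %.1f'%(d@t),np.round(robot.observe()['tcp_pos']-[*P[:2],z],2))
    if d@t>-1.5: break
    s-=.5
while z>180.5:
    z-=.4; robot.servo_line([*P[:2],z],feed=10); d=F(); print('z%.1f'%z,np.round(d,1),'tan %.1f'%(d@t))
    if d[2]>2.6: break
json.dump([float(s),z,float(h),bool(hit),list(F0)],open('st2.json','w'));print(robot.observe()['t'])
```

```text
s266.5 [-4.2 -1.6 -1.4] tan -4.5 [-0.36 -0.19 -0.44]
s266.0 [-3.5 -1.6 -2.2] tan -3.8 [ 0.03  0.03 -0.03]
s265.5 [-1.8 -0.7 -0.5] tan -1.9 [0.46 0.23 0.36]
s265.0 [ 0.  -0.1  0.4] tan -0.0 [0.37 0.18 0.26]
z183.6 [ 0.1 -0.5  0.7] tan -0.1
z183.2 [ 0.2 -0.3  0.4] tan 0.1
z182.8 [ 0.3 -0.2  0.5] tan 0.2
z182.4 [0.1 0.2 0.5] tan 0.2
z182.0 [-0.4  0.7  1.9] tan -0.1
z181.6 [-1.5  1.5  6.3] tan -1.0
40.8333
```

Run:
```python
from slide import *
s,z,h,hit,F0=json.load(open('st2.json')); F0=np.array(F0)
t=np.array([np.cos(h),np.sin(h),0]); p250=np.r_[pose(250)[0],0]
def F(n=5):
    a=[]
    for _ in range(n): robot.hold(.04); a.append(robot.observe()['contact_force'])
    return np.mean(a,0)-F0
z=182.1
for s in np.arange(265,268,.4):
    P=p250+t*(s-250); robot.servo_line([*P[:2],z],feed=10); d=F(); print('s%.1f'%s,np.round(d,1),'tan %.1f'%(d@t))
    if d@t<-1.8: break
grip(0.35,10); robot.hold(.3); print(robot.observe()['t'],np.round(F(),1))
robot.servo_line([*P[:2],290],feed=80); robot.hold(.3); print(np.round(robot.observe()['contact_force'],1))
robot.movep([450,-150,350],ori(h)); robot.hold(.5)
for n in("side","top"):
    snap(n,n+'4.png')
    for k in("bell_hole","bell"):
        for d in viewer.pinpoint(k,n): print(n,k,round(d["confidence"],2),np.round(toworld(d["at"],n),1))
a=cv2.imread('pics/side4.png')[150:290,180:330]; b=cv2.imread('pics/top4.png')[150:250,240:390]
cv2.imwrite('pics/c5.png',np.vstack([cv2.resize(a,(375,350),interpolation=2),cv2.resize(b,(375,250),interpolation=2)]))
e=pose(264.9)[0]; print('expected hole',e,robot.observe()['t'])
json.dump([float(s),z,float(h),bool(hit),list(F0)],open('st2.json','w'))
```

```text
s265.0 [-0.8  1.8  4.7] tan -0.1
s265.4 [-1.9  2.1  5. ] tan -1.1
s265.8 [-4.5  1.8  6.4] tan -3.7
42.9667 [0.3 0.1 3.2]
[ 0.4 -0.5 -0.4]
side bell_hole 0.97 [658.2  56.2 161.4]
side bell_hole 0.77 [ 373.9 -272.8   73. ]
side bell_hole 0.7 [ 516.8 -402.    69.1]
side bell 0.78 [ 522.9 -402.6   -0.7]
side bell 0.69 [654.9  63.2  89.8]
side bell 0.69 [ 3.717e+02 -2.751e+02  2.000e-01]
top bell_hole 0.7 [657.2  57.2 156.6]
top bell_hole 0.59 [ 518.6 -402.2   69.9]
top bell 0.97 [655.6  64.9  88.7]
top bell 0.75 [ 521.3 -401.9   -2.5]
expected hole [657.26809291  54.9542148 ] 46.9167
```

View pics/c5.png

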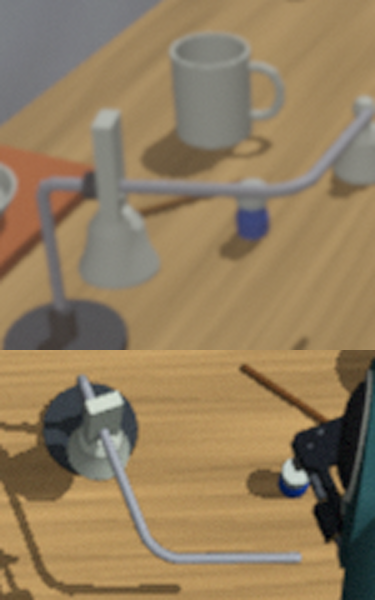

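Run:
```python
from slide import *
robot.hold(1.0)
A={n:cv2.imread(f'pics/{n}4.png').astype(int) for n in("side","top")}
for n in A:
    im=snap(n,n+'5.png')[:,:,::-1].astype(int); r=(slice(150,290),slice(180,300)) if n=="side" else (slice(150,210),slice(250,300))
    print(n,'diff',abs(im-A[n])[r].mean(),abs(im-A[n])[r].max())
    for d in viewer.pinpoint("bell",n)[:3]+viewer.pinpoint("bell_hole",n)[:1]: print(round(d["confidence"],2),np.round(toworld(d["at"],n),1))
print(robot.observe()['t'])
a=cv2.imread('pics/side5.png')[185:270,195:255]; b=cv2.imread('pics/top5.png')[155:200,250:295]
cv2.imwrite('pics/c6.png',np.hstack([cv2.resize(a,(420,595),interpolation=2),cv2.copyMakeBorder(cv2.resize(b,(370,370),interpolation=2),0,225,0,0,0)]))
```

```text
side diff 0.9327777777777778 6
0.84 [ 373.4 -273.9   -2.3]
0.83 [ 5.205e+02 -4.021e+02  4.000e-01]
0.73 [652.   62.9  87.2]
0.94 [ 516.4 -398.5   69.9]
top diff 2.1182222222222222 12
0.62 [ 521.1 -402.9   -2. ]
0.57 [657.3  63.9  89.3]
0.94 [ 519.8 -403.8   71.3]
48.2167
```

View pics/c6.png

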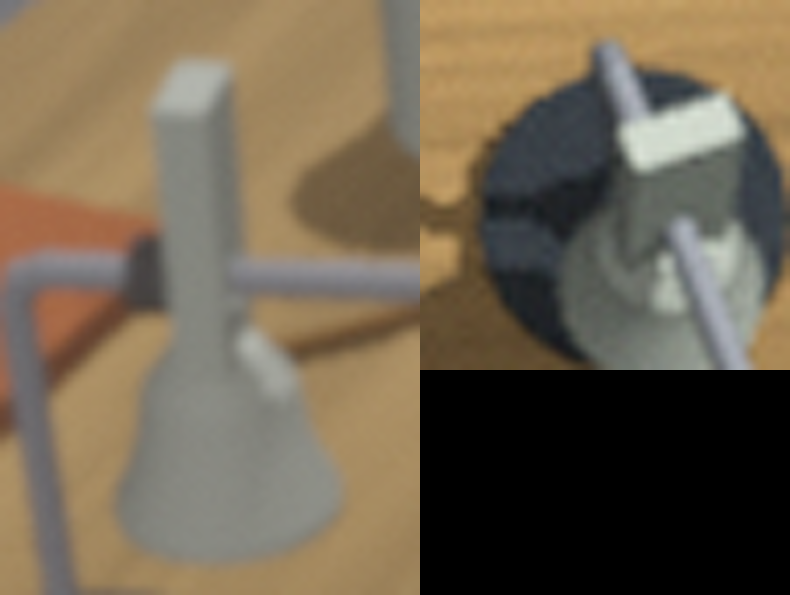

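Run:
```python
from slide import *
for f in("side3","side5"):
    a=cv2.imread(f'pics/{f}.png').astype(int).min(2); print(f)
    for r in(220,222,224,226): print(r,a[r,208:234])
e,h=pose(271); h=np.radians(18.6); t=np.array([np.cos(h),np.sin(h)]); l=np.array([-t[1],t[0]]); s,p=rail_path(TIP,TH,DL)
c=p_[-1,:2]
for g in(0,2,4): print(g,proj([[*(c-g*t+16*l),160]],"side"),proj([[*(c-(g+14)*t+16*l),160]],"side"))
```

```text
side3
220 [102 102  99  94  85  75  67  66  73  96 116 125 127 126 128 127 123 110
 100 104 111 113 111 109 105 106]
222 [140 141 141 135 117  91  71  68  76  91 113 124 126 128 127 127 125 115
 103 106 121 133 140 140 139 138]
224 [122 122 121 118 103  84  70  67  72  87 108 122 128 128 126 128 125 116
 108 110 119 124 130 130 131 133]
226 [ 93  94  94  87  80  71  69  66  67  78 100 119 126 128 127 128 125 119
 110 108 113 114 114 114 113 114]
side5
220 [101 100  97  93  84  77  70  67  66  80 105 122 125 127 127 126 125 121
 113 109 110 111 107 107 103 103]
222 [137 136 136 132 115  88  71  68  66  79 100 119 125 126 127 127 124 122
 118 121 130 136 137 135 135 135]
224 [119 119 120 115 101  83  69  67  69  76  94 113 125 126 127 125 126 124
 117 118 124 125 127 128 128 128]
226 [ 90  91  89  87  77  69  65  65  67  72  91 110 123 126 126 126 126 124
 119 113 113 114 112 112 108 110]
0 [[218.85248376 228.05401734]] [[226.47681426 228.32323421]]
2 [[219.9414505  228.09247637]] [[227.56631215 228.36169481]]
4 [[221.0304899  228.13093551]] [[228.65589024 228.40015578]]
```

```bash
python3 -c "
from h import *
robot.job_done(); print(robot.observe()['t'])"
```

```text
the job is handed in; nothing more can be done
the job is handed in; nothing more can be done
```

The white drilled bell now hangs on the drying rail at the stop collar. I let go of it, moved the arm clear and handed the job in at about 48 s of the 72 s allowed.

- **Sliding:** I gripped the bell by its lug and threaded it over the free end. The rail was swung about 9° further to the right than its nominal shape. Round the bend and along the far leg, the forces never rose more than about 1.5 N above the starting reading. The collar showed up as a rise to about 5 N; resting the bell on the rod, I pressed down a little harder than needed, about 6 N.
- **Final position:** The networks put the hole at about (658, 57), within 2–3 mm of where it should be against the collar. Pictures 1.3 s apart showed no movement.
- **Other objects:** I saw nothing disturbed. The side of the scene with the toy car and the second pot was not in the crops I looked at, but the arm never went near them.

Two checks were not perfect:
- **Lean:** The bell leans about 6–7° round the rod, apparently held by friction, instead of hanging exactly upright.
- **Possible gap:** Comparing pictures, the lug sits about 0.7 pixel (roughly 1 mm) back from where it was when pressed against the collar. A gap of up to about 1 mm is possible. I left it, because nudging the brittle bell seemed the greater risk.

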